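Fit the filter panel and hold the sprung hatch just short of tipping open

ROBOT

A 6-joint arm with a two-finger parallel gripper is mounted at the origin on a cart in front of the work surface, level with it; the furniture and walls round the work are solid. World frame = base frame: x ahead of the robot, y to its left, z up, the work surface at z = 0. Lengths are in mm, angles in rad, forces in N, time in s.
With the tool pointing down it reaches from about 250 to 800 mm from the base axis. Payload 3.9 kg.
Tool frame: the origin (TCP) lies on the centre line of the jaws, within the pads' length; the fingertips stand 17 mm ahead of it and the grasp point (between the pads) lies 2 mm behind it; z points along the fingers, y is the line along which they close (so a half turn about z gives the same grasp; the last joint's range is limited). The gripper opens to 85 mm and grips with 20 to 120 N. Pads are 22 mm wide; open, the fingers measure 114 mm over their backs; the gripper's body (76 mm by 85 mm) begins 54 mm behind the grasp point. The pads swing forward as they close: fully open they stand 13 mm farther back than shut.
Start: joints at [-1.147, 0.26, -0.138, 1.173, 0, 1.571], TCP at [215.889, -478.547, 248.304] pointing down, gripper open.
Joint ranges: [-2.78, 2.78], [-0.83, 1.72], [-1.28, 1.37], [-1.9, 2.12], [-1.57, 1.48], [-3.14, 3.14]. Speed limits (rad/s): [2.57, 2.57, 3.14, 3.14, 3.14, 3.14].

INTERFACE

Orientations are given as a unit quaternion [w, x, y, z].
In Python, from bench import r gives the robot as it stands.
- The arm moves only by the shell command python3 inch.py 'ROWS' [OPENING] [FORCE]. ROWS is rows parted by semicolons, their numbers by spaces, 1 to 8 of them, each of 4 numbers: dx, dy, dz in mm, then a turn about the tool's z in rad; each row shifts and turns the commanded pose from where the row before left it, along the tool's axes as they then stand; what a row does not reach is not made up. A row lasts 1/10 s, in which the tool goes at most 50 mm and 0.15 rad, less where a joint would pass 70% of its speed; a pose out of reach is approached as far as the arm can. OPENING is the opening from 0.0 (shut) to 1.0 (fully open), set as the command begins (- or left out keeps the last). The fingers move at their own pace and stop on an object; FORCE is the grip in N (left out, the last holds). Time passes only in rows, so rows that do not move let the fingers close. It prints the time, the measured TCP pose, the force, the opening and the grip force at its end.
- r.state(): the state, without advancing time (a new reading comes with each control period).
- r.read_camera(name): name is "scene" or "top" or "wrist"; returns a dict with "frame" (384x512x3 uint8, red, green, blue), "intrinsics" (3x3 intrinsics, pixels), "pose" (4x4, takes a point from camera to world coordinates). Camera axes: x right, y up, looking along -z (the intrinsics and any distortion apply to the point x, -y, -z); pixel columns grow to the right and rows downward; lengths in mm; the calibration is good to about 2 mm. A picture is of the moment at which its call begins. There is no depth.
- r.job_done(): hands the job in; it is judged then, once.
The state is a dict: "clock": time; "joints": joint angles; "qd": joint speeds; "joint_efforts": joint torques, N m; "position": TCP position; "eef_rot": TCP orientation; "force": force on the tool from outside, world axes, zero at the start; "moment": the same for the moment, N m; "finger_gap": opening from 0.0 (shut) to 1.0 (fully open); "finger_force": force on a finger pad.
Only numpy, scipy, OpenCV 4.12 (cv2) and the standard library are available. Lean on these libraries where they do the work, as an engineer would, in place of code of your own. Each camera call takes 0.05 s, during which the arm holds its last target. There are 200 camera calls.

TASK

Take the flat filter panel out of its wooden stand, slide it upright into the slot in the left side of the grey filter box, right down to the bottom, and let go of it. Then lift the sprung hatch of the box, which has a bar handle at its front, clearly past its balance point (it balances about 50 degrees open; go to about 60) without ever letting it swing fully open, bring it back, and finish while still holding it still with the fingers just short of the balance point, at about 42 degrees, so that I can look in at the filter and the hatch would drop shut by itself. Do not let go of the hatch at the end, and leave the tape measure, the roll of masking tape and the wax tin where they are.

Things in the scene. Friction and masses are not known exactly. Their poses are not given: they have to be found in the camera images.
- filter_panel: flat rigid filter panel, aluminium frame round white pleats, 96 mm wide (its x), 10 mm thick (its y), 130 mm tall (its z, up), 0.1 to 0.2 kg. Origin: centre of its underside. The lowest 8 mm is a narrower foot, 88 x 6 mm; the top 40 mm is a solid rail: pinch it across the 10 mm from above. Either face may go to either side. It stands in the stand at the start.
- stand: plywood stand fixed to the bench, 130 x 70 mm, 55 mm high, with one pocket 100 mm long (its x) and 14 mm wide (its y) whose floor is 12 mm above the bench. Origin: centre of its underside. It points roughly along the world x, as does the panel in it.
- filter_box: grey steel dust-filter box fixed to the bench, 150 mm deep (x), 200 mm wide (y, +y is its left end seen from the robot), walls 100 mm high. Origin: centre of its underside; x points away from the robot at yaw 0. The hatch covers the right three quarters (to 108 mm high when shut), the slot for the panel is in the left quarter.
- slot_bottom (a point): centre of the slot's bottom, 25 mm above the bench (axes as the box). The slot is 100 mm long (x), 13 mm wide (y), 75 mm deep, upright, open at the top, with two small flared lips along the mouth, up to 108 mm above the bench. With the panel fully home its origin is at this point and its top 155 mm above the bench.
- slot_mouth (a point): centre of the mouth of the slot, 75 mm above slot_bottom.
- hatch (a joint): opening angle of the sprung hatch, rad: 0 shut (flat), growing as its front edge rises, stop at 1.45. Steel plate 143 x 140 x 6 mm, 0.9 kg, torsion springs on the hinge pin at the far edge of the box carry part of its weight. It balances at 0.873 rad (50 degrees): below that it falls shut by itself (1.3 N at the bar lifts it from shut, 0.4 N holds it at 42 degrees), above it swings on open.
- hatch_bar (a point): middle of the hatch's bar handle: round steel bar, 12 mm diameter, parallel to the box's y, 84 mm long between its side arms, 44 mm clear in front of the hatch plate; 105 mm above the bench when shut. Pinch it from above, a finger before and one behind it, opened to at most 50 mm to clear the plate; the bar can turn between the pads as the hatch swings. Axes turn with the hatch.
- hatch_hinge (a point): middle of the hinge axis (parallel to the box's y), 105 mm above the bench, 70 mm behind the box's centre and 27.5 mm to its right. From here the bar stands 190 mm off: by 190 cos(angle) mm towards the front of the box (-x of the box) and 190 sin(angle) mm up.
- tape_measure: grey tape measure, 35 x 79 x 64 mm high; leave it alone. Origin: centre of its underside.
- masking_tape: roll of masking tape lying flat, 104 mm across, 25 mm high; leave it alone. Origin: centre of its underside.
- wax_tin: round wax tin, 70 mm across, 62 mm high; leave it alone. Origin: centre of its underside.

How it is judged:
By the outcome, as a careful person would: the job done as asked, in the order asked, and still so for the second after the job is handed in, while the arm keeps its last pose, push and grip.
It also fails if it takes over 54 s, if anything falls off the work surface, if the arm or the gripper's body presses on something with over 40 N, if the wrist force passes 120 N, or if a joint passes its speed limit or range.

## Working session

There is one attempt and no reset: what is moved stays moved. The work goes in short steps, Python scripts to look and compute and a shell command to move; the robot and the scene stay as the last step left them, time stands still between calls to the robot, and variables do not carry over. Pictures are saved under pics/ and viewed, at most 10 in all, crops included, and the job is handed in when it is done.

```bash
ls; mkdir -p pics; python3 - <<'E'
from bench import r
import cv2,numpy as np
for n in("scene","top"):
    c=r.read_camera(n); cv2.imwrite(f"pics/{n}0.png",c["frame"][:,:,::-1]); print(n,c["intrinsics"].tolist(),np.round(c["pose"],3).tolist(),[k for k in c])
s=r.state();print(s)
E
```

```text
bench.py
inch.py
pics
scene [[377.4951439663494, 0.0, 256.52213355243623], [0.0, 377.4951439663494, 193.15054578706994], [0.0, 0.0, 1.0]] [[-0.789, 0.316, -0.527, -11.184], [-0.614, -0.369, 0.697, 700.662], [0.026, 0.874, 0.485, 576.658], [0.0, 0.0, 0.0, 1.0]] ['frame', 'intrinsics', 'pose']
top [[453.1556253207374, 0.0, 256.33632740165314], [0.0, 453.1556253207374, 192.66025801990702], [0.0, 0.0, 1.0]] [[-0.059, 0.974, -0.219, 291.86], [-0.998, -0.059, 0.01, -23.16], [-0.003, 0.219, 0.976, 1224.365], [0.0, 0.0, 0.0, 1.0]] ['frame', 'intrinsics', 'pose']
{'clock': 0.1, 'joints': array([-1.14703639e+00,  2.60668611e-01, -1.39238801e-01,  1.17271980e+00,
       -1.20512693e-05,  1.57077139e+00]), 'qd': array([ 0.00181623, -0.00313862,  0.00181485, -0.00012701, -0.00074989,
       -0.00121785]), 'joint_efforts': array([-6.79608856e-04, -4.06508231e+01,  2.54527098e+01,  1.01015589e-02,
        1.32529738e-05,  2.11243503e-06]), 'position': array([ 215.62989235, -478.02864374,  247.52223293]), 'eef_rot': array([-8.93704759e-04,  9.77634255e-01,  2.10310306e-01, -1.98395374e-04]), 'force': array([-0.15449719, -0.08105685,  0.3952415 ]), 'moment': array([ 0.01689302, -0.02119091, -0.06254919]), 'finger_force': 0.0, 'finger_gap': 0.9977388900367796}
```

View pics/scene0.png

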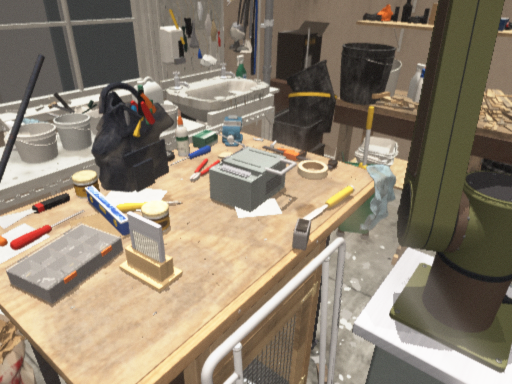

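View pics/top0.png

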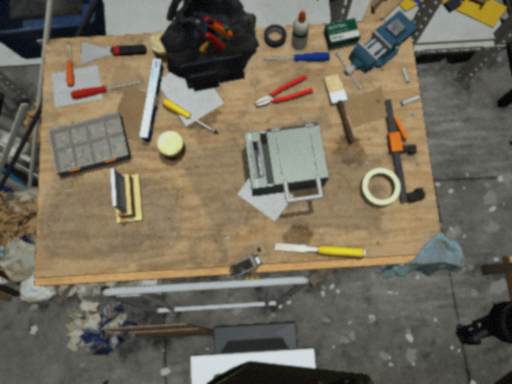

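The scene view shows the panel in its stand at about (150,250) and the box at (248,178). In the top view the stand is at (128,198), the box at (287,160) with its slot at the left (255,165) and its bar at (302,196), the roll at (381,187), the tin at (170,145) and the tape measure at (245,264). I'll zoom in.

```bash
python3 - <<'E'
import cv2,numpy as np
t=cv2.imread("pics/top0.png");s=cv2.imread("pics/scene0.png")
def c(im,x,y,w,h): return cv2.resize(im[y:y+h,x:x+w],(400,300),interpolation=cv2.INTER_CUBIC)
a=np.vstack([np.hstack([c(t,100,160,60,75*60//100),c(t,236,115,100,75)]) if 0 else np.hstack([c(t,90,160,80,60),c(t,236,118,100,75)]),np.hstack([c(s,105,205,100,75),c(s,200,135,100,75)])])
cv2.imwrite("pics/crop0.png",a)
E
```

```text
(no output)
```

View pics/crop0.png

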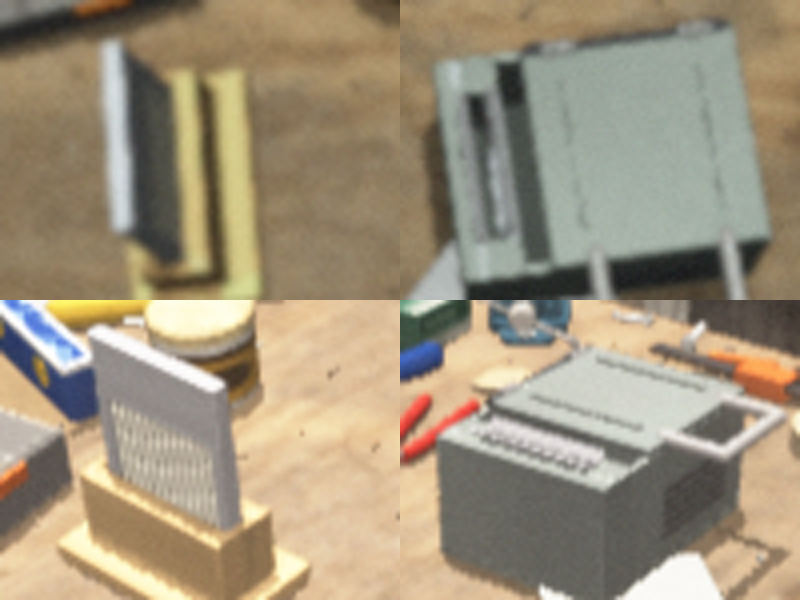

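The top crop shows the panel's rail from full-image (112.5,169) to (114.5,206.5) and the slot centred near (258.5,159.5). The scene crop shows the rail from (129,212) to (161,226).

```bash
cat > h.py <<'E'
import numpy as np
from bench import r
import cv2
def ray(c,u,v):
    K=c["intrinsics"];P=c["pose"];d=P[:3,:3]@np.array([(u-K[0,2])/K[0,0],-(v-K[1,2])/K[1,1],-1]);return P[:3,3],d
def plane(c,u,v,z):
    o,d=ray(c,u,v);return o+d*(z-o[2])/d[2]
def tri(rs):
    A=np.zeros((3,3));b=np.zeros(3)
    for o,d in rs:
        d=d/np.linalg.norm(d);M=np.eye(3)-np.outer(d,d);A+=M;b+=M@o
    p=np.linalg.solve(A,b);return p,[float(np.linalg.norm(np.cross(p-o,d/np.linalg.norm(d)))) for o,d in rs]
def proj(c,p):
    P=c["pose"];q=P[:3,:3].T@(np.asarray(p,float)-P[:3,3]);K=c["intrinsics"];return np.array([K[0,2]-K[0,0]*q[0]/q[2],K[1,2]+K[1,1]*q[1]/q[2]])
def Rt(q=None):
    from scipy.spatial.transform import Rotation as R
    q=r.state()["eef_rot"] if q is None else q
    return R.from_quat([q[1],q[2],q[3],q[0]]).as_matrix()
E
python3 - <<'E'
from h import *
np.set_printoptions(precision=1,suppress=True)
t=r.read_camera("top");s=r.read_camera("scene")
def pr(n,u,v,z): print(n,plane(t,u,v,z))
pr("rail far",112.7,169,142);pr("rail near",114.4,206.4,142)
for a,b in(((113.3,169),(128.75,212)),((114.4,206.4),(161,226))):print(tri([ray(t,*a),ray(s,*b)]))
T=lambda x,y:(236+(x-400)/4,118+y/4);S=lambda x,y:(200+(x-400)/4,135+(y-300)/4)
pr("boxtop FL",*T(437,62),100);pr("boxtop NL",*T(468,280),100)
pr("hatch far L",*T(525,55),108);pr("far R",*T(735,25),108);pr("near R",*T(768,240),108);pr("near L",*T(550,265),108)
pr("slot far",*T(478,92),105);pr("slot near",*T(502,240),105)
print(tri([ray(t,*T(768,240)),ray(s,*S(745,380))]))
pr("tape m",245,264,64);pr("roll",381,187,25);pr("tin",170,143,62);pr("standnear",129,222,0)
w=r.read_camera("wrist");print(w["intrinsics"],w["pose"],Rt())
E
```

```text
rail far [616.1 317.6 142. ]
rail near [521.2 312.5 142. ]
(array([617.9, 318. , 140.5]), [1.8914059068712719, 1.8914059068715645])
(array([521.1, 312.2, 144.1]), [0.3991922409355301, 0.39919224093567135])
boxtop FL [704.4 -15.2 100. ]
boxtop NL [556.8 -27.  100. ]
hatch far L [702.8 -72.7 108. ]
far R [ 715.2 -210.9  108. ]
near R [ 569.5 -218.8  108. ]
near L [561.5 -79.4 108. ]
slot far [680.4 -40.7 105. ]
slot near [580.4 -50.1 105. ]
(array([ 569.5, -217. ,  114.1]), [1.6812362069945712, 1.6812362069946039])
tape m [368.9   4.6  64. ]
roll [ 556.3 -374.7   25. ]
tin [703.6 189.1  62. ]
standnear [505.4 316.3   0. ]
[[298.5   0.  251.8]
 [  0.  298.5 190.8]
 [  0.    0.    1. ]] [[   0.4    0.9    0.3  288.1]
 [  -0.9    0.4    0.1 -445.8]
 [  -0.    -0.3    0.9  374.7]
 [   0.     0.     0.     1. ]] [[ 0.9  0.4 -0. ]
 [ 0.4 -0.9  0. ]
 [-0.  -0.  -1. ]]
```

Two views agree: the panel rail is centred near (569,315) with its top at 142 mm, and the slot is near (630,-45) at yaw of about 0.08. I'll take the wrist camera over the box first.

```bash
python3 inch.py '45 -17 -10 0;45 -17 -10 0;45 -17 -10 0;45 -17 -10 0;45 -17 -10 0;45 -17 -10 0;45 -17 -10 0;45 -17 -10 0' 1.0; python3 inch.py '45 -17 0 0;45 -17 0 0;45 -17 0 0;0 0 0 0.115;0 0 0 0.115;0 0 0 0.115;0 0 0 0;0 0 0 0'
python3 - <<'E'
from h import *
w=r.read_camera("wrist");cv2.imwrite("pics/w1.png",w["frame"][:,:,::-1]);np.savez("w1.npz",**w)
print(proj(w,[630,-45.5,105]),proj(w,[568,-148,105]))
E
```

```text
clock: 1.05
position: [489.2, -204.9, 328.8]
eef_rot: [0.0, 0.978, 0.21, 0.0]
force: [0.7, -1.6, 0.0]
finger_gap: 1.003
finger_force: 0.0
clock: 1.85
position: [590.1, -104.5, 328.2]
eef_rot: [-0.0, 0.999, 0.041, -0.0]
force: [-0.2, 0.1, -0.0]
finger_gap: 1.002
finger_force: 0.0
[203.2354909  124.19991608] [285.55385799 182.56199745]
```

View pics/w1.png

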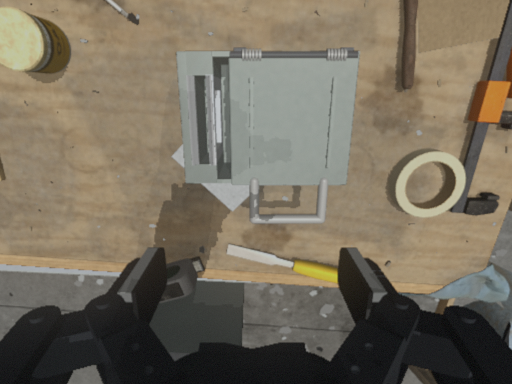

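The wrist view shows the box with the slot at about (205,120), from rows 75 to 165, the bar from (254,218) to (323,218), the roll at (430,184) and the tape measure at (178,280). I'll enlarge the slot and, from the same place, move on to the panel.

```bash
python3 - <<'E'
import cv2
i=cv2.imread("pics/w1.png")
cv2.imwrite("pics/w1c.png",cv2.resize(i[45:195,170:370],None,fx=4,fy=4,interpolation=cv2.INTER_CUBIC))
E
```

```text
(no output)
```

View pics/w1c.png

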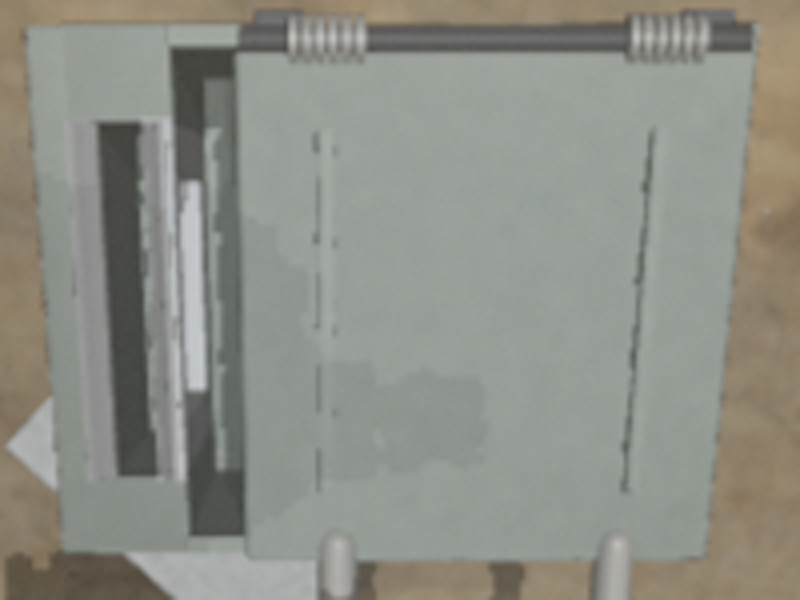

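The enlarged crop shows the lips' outer edges at x 67 and 168 at the far end (y 121), and at x 88 and 185 at the near end (y 478).

```bash
python3 - <<'E'
from h import *
np.set_printoptions(precision=1,suppress=True)
w=np.load("w1.npz");t=r.read_camera("top");s=r.read_camera("scene")
f=lambda x,y:(170+(x+.5)/4-.5,45+(y+.5)/4-.5)
T=lambda x,y:(236+(x-399.5)/4-.5,118+(y+.5)/4-.5);S=lambda x,y:(200+(x-399.5)/4-.5,135+(y-299.5)/4-.5)
F=plane(w,*f(117.5,121),108);N=plane(w,*f(136.5,478),108);print("outer108",F,N,(F+N)/2,np.arctan2(*(F-N)[1::-1]))
F=plane(w,*f(120,122),100);N=plane(w,*f(137.5,476),100);print("inner100",F,N,(F+N)/2,np.arctan2(*(F-N)[1::-1]))
for n,a,b in(("slot far",(478,92),(117.5,121)),("slot near",(502,240),(136.5,478)),("hatchR near",(768,240),(705,557)),("boxL near",(468,280),(62,550)),("boxFL",(437,62),(27,28))):
    print(n,tri([ray(t,*T(*a)),ray(w,*f(*b))]))
print("slot w/scene mid",tri([ray(s,*S(543,438)),ray(w,*f(127,300)),ray(t,*T(490,166))]))
a=plane(w,254,218,105);b=plane(w,323,218,105);print("bar",a,b,(a+b)/2)
a=plane(w,*f(27,28),100);b=plane(w,*f(62,550),100);print("box left",a,b,np.arctan2(*(a-b)[1::-1]))
a=plane(w,*f(243,52),108);b=plane(w,*f(752,48),108);c=plane(w,*f(705,557),108);d=plane(w,*f(245,557),108);print("plate",a,b,c,d)
E
```

```text
outer108 [682.5 -39.8 108. ] [583.8 -47.9 108. ] [633.1 -43.9 108. ] 0.08216067570356991
inner100 [682.6 -39.2 100. ] [582.4 -47.1 100. ] [632.5 -43.1 100. ] 0.07874764260315796
slot far (array([682.5, -39.4, 103.1]), [0.49108612470403, 0.49108612470408153])
slot near (array([582.3, -48.3, 103.3]), [1.0629212965278967, 1.0629212965278996])
hatchR near (array([ 571.9, -220.1,  105.1]), [1.7257338089452965, 1.7257338089452692])
boxL near (array([557.5, -25.5, 102.2]), [0.6438605878654212, 0.6438605878654653])
boxFL (array([704.1, -14.3, 104. ]), [0.014369027589503442, 0.014369027589356237])
slot w/scene mid (array([632.5, -44.5, 107.3]), [1.360218192312229, 2.813665045003837, 2.1207268804272927])
bar [ 518.  -113.4  105. ] [ 525. -201.  105.] [ 521.5 -157.2  105. ]
box left [704.4 -13.4 100. ] [557.1 -24.4 100. ] 0.07484471647317581
plate [702.4 -72.8 108. ] [ 714.3 -207.9  108. ] [ 573.1 -220.8  108. ] [561.9 -81.5 108. ]
```

```bash
python3 inch.py '0 -47 0 0;0 -47 0 0;0 -47 0 0;0 -47 0 0;0 -47 0 0;0 -47 0 0;0 -47 0 0;-6 -46 0 0'; python3 inch.py '0 -46 0 0.025;0 0 0 0;0 0 0 0'
python3 - <<'E'
from h import *
w=r.read_camera("wrist");np.savez("w2.npz",**w)
f=w["frame"][:,:,::-1];np.set_printoptions(precision=1,suppress=True)
a,b=proj(w,[617,318,142]),proj(w,[521,312,142]);print(a,b)
c=((a+b)/2).astype(int);x,y=max(c[0]-100,0),max(c[1]-75,0);print(x,y)
cv2.imwrite("pics/w2c.png",cv2.resize(f[y:y+150,x:x+200],None,fx=4,fy=4,interpolation=cv2.INTER_CUBIC))
E
```

```text
clock: 2.8
position: [558.2, 166.6, 335.8]
eef_rot: [-0.043, 0.991, 0.123, -0.006]
force: [0.3, -0.1, -0.1]
finger_gap: 0.999
finger_force: 0.0
clock: 3.1
position: [554.5, 183.0, 340.0]
eef_rot: [-0.053, 0.99, 0.131, -0.009]
force: [-0.1, 0.1, 0.7]
finger_gap: 1.001
finger_force: 0.0
[164.2  75.4] [155.8 162.7]
60 44
```

View pics/w2c.png

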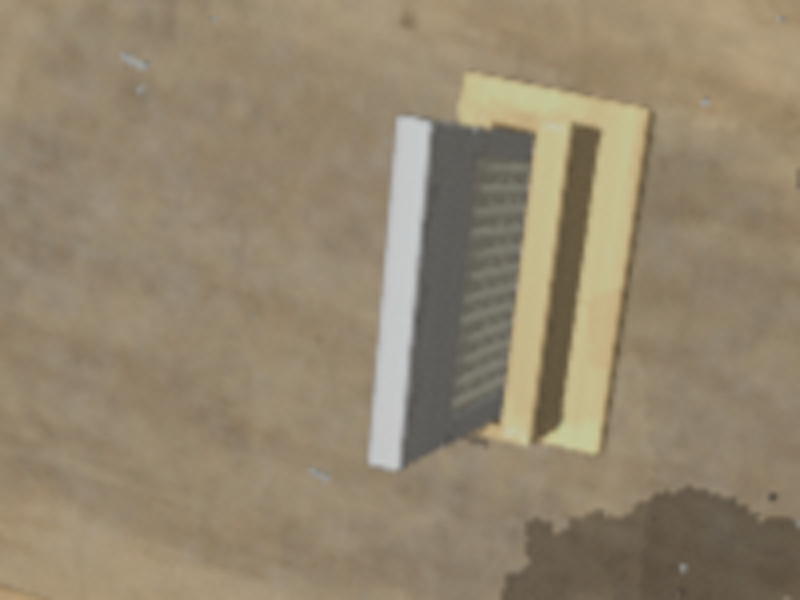

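The crop shows the rail clearly, from far (415,118) to near (386,466). But the tool is tilted and fell short at y=183, so I need to check the joints.

```bash
python3 - <<'E'
from h import *
np.set_printoptions(precision=3,suppress=True)
s=r.state();print(s["joints"],s["position"],s["qd"]);print(Rt())
w=np.load("w2.npz");t=r.read_camera("top");f=lambda x,y:(60+(x+.5)/4-.5,44+(y+.5)/4-.5)
F=plane(w,*f(415,118),142);N=plane(w,*f(386,466),142);print(F,N,(F+N)/2,np.arctan2(*(F-N)[1::-1]))
print(tri([ray(t,112.5,168.8),ray(w,*f(415,118))]),tri([ray(t,114.3,206.3),ray(w,*f(386,466))]))
E
```

```text
[0.262 0.349 0.222 1.448 0.108 3.14 ] [554.495 182.676 339.867] [-0.009  0.001 -0.006 -0.001  0.001  0.002]
[[ 0.965  0.258 -0.032]
 [ 0.26  -0.96   0.103]
 [-0.004 -0.108 -0.994]]
[619.    319.264 142.   ] [524.189 312.128 142.   ] [571.594 315.696 142.   ] 0.0751227949586043
(array([618.57 , 320.656, 136.434]), [0.7790521697889194, 0.7790521697889355]) (array([522.507, 314.136, 137.088]), [0.15565990320938855, 0.1556599032093137])
```
j6 at limit 3.14: heading = j1 - j6 +... At start heading 0.424 = j1 + 1.571 → at j1=.262, heading .262 and j6=3.14. So heading = j1 - (j6 - pi)... at start: -1.147+1.571=0.424, ok: heading = j1 + pi - j6. For heading 0.06 at j1=0.5, j6 = 3.58 out of range. So need heading + pi: j6=0.44. So turn by half-turn: tool heading = 0.06 - ... Need heading +pi: j6 = j1+pi-heading; heading=3.2 → j6 = 0.44. So rotate +heading by 3.14, i.e. turn about tool z of -3.14 (j6 decreases). 21 rows at 0.15. 2.1 s. Fine. Then the box with heading 3.22: j1=-0.07, j6=-0.15; fine. And the camera then lies on the other side (near robot). Bar: closing along box x, so tool y along x: heading 0.08±pi/2: j1=-0.29: heading 1.65: j6=1.2. OK either.

Joint 6 hit its limit (heading = j1 + π − j6), so I need the half-turn grasp. I'll turn back −π about the tool z.

```bash
python3 inch.py '0 0 0 -0.15;0 0 0 -0.15;0 0 0 -0.15;0 0 0 -0.15;0 0 0 -0.15;0 0 0 -0.15;0 0 0 -0.15;0 0 0 0'; python3 - <<'E'
from h import *
np.set_printoptions(precision=3,suppress=True)
s=r.state();print(s["joints"]);print(Rt())
E
```

```text
clock: 4.0
position: [554.4, 182.4, 339.8]
eef_rot: [-0.051, 0.791, 0.609, 0.019]
force: [0.2, 0.7, -0.0]
finger_gap: 1.0
finger_force: 0.0
[0.262 0.349 0.222 1.448 0.108 2.091]
[[ 0.257  0.966 -0.032]
 [ 0.962 -0.253  0.103]
 [ 0.092 -0.058 -0.994]]
```

The tilt (j5=0.108) stays because commands rebase. The opposite j6 limit (−3.14) should give the opposite compromise, so I'll turn there and push gently past it.

```bash
A='0 0 0 -0.15;0 0 0 -0.15;0 0 0 -0.15;0 0 0 -0.15;0 0 0 -0.15;0 0 0 -0.15;0 0 0 -0.15;0 0 0 -0.15'; true
python3 inch.py '0 0 0 -0.15;0 0 0 -0.15;0 0 0 -0.15;0 0 0 -0.15;0 0 0 -0.15;0 0 0 -0.15;0 0 0 -0.15;0 0 0 -0.15' >/dev/null
python3 inch.py '0 0 0 -0.15;0 0 0 -0.15;0 0 0 -0.15;0 0 0 -0.15;0 0 0 -0.15;0 0 0 -0.15;0 0 0 -0.15;0 0 0 -0.15' >/dev/null
python3 inch.py '0 0 0 -0.15;0 0 0 -0.15;0 0 0 -0.15;0 0 0 -0.15;0 0 0 -0.15;0 0 0 -0.15;0 0 0 -0.15;0 0 0 -0.15' >/dev/null
python3 inch.py '0 0 0 -0.15;0 0 0 -0.15;0 0 0 -0.15;0 0 0 -0.15;0 0 0 -0.15;0 0 0 -0.15;0 0 0 -0.15;0 0 0 -0.15' >/dev/null
python3 inch.py '0 0 0 -0.15;0 0 0 -0.15;0 0 0 -0.15;0 0 0 -0.15'; python3 - <<'E'
from h import *
np.set_printoptions(precision=3,suppress=True)
s=r.state();print(s["joints"]);print(Rt())
E
```

```text
clock: 7.6
position: [540.9, 221.8, 339.4]
eef_rot: [-0.035, 0.984, 0.173, 0.0]
force: [0.6, 0.8, -0.1]
finger_gap: 1.001
finger_force: 0.0
[ 0.354  0.339  0.208  1.427  0.068 -3.136]
[[ 0.94   0.341 -0.012]
 [ 0.341 -0.937  0.069]
 [ 0.012 -0.068 -0.998]]
```

```bash
python3 inch.py '0 0 0 -0.14;0 0 0 -0.14;0 0 0 0'; python3 - <<'E'
from h import *
np.set_printoptions(precision=3,suppress=True)
s=r.state();print(s["joints"]);print(Rt())
E
```

```text
clock: 7.9
position: [502.5, 294.5, 339.9]
eef_rot: [-0.007, 0.966, 0.258, 0.011]
force: [-0.5, -0.3, 0.2]
finger_gap: 0.998
finger_force: 0.0
[ 0.526  0.325  0.19   1.411  0.008 -3.137]
[[ 0.867  0.499  0.019]
 [ 0.498 -0.867  0.019]
 [ 0.026 -0.008 -1.   ]]
```

```bash
python3 inch.py '0 0 0 -0.08;0 0 0 0'; python3 - <<'E'
from h import *
np.set_printoptions(precision=3,suppress=True)
s=r.state();print(s["joints"]);print(Rt())
E
```

```text
clock: 8.1
position: [492.6, 309.9, 339.9]
eef_rot: [0.002, 0.96, 0.278, 0.014]
force: [0.4, -0.2, 0.8]
finger_gap: 1.002
finger_force: 0.0
[ 0.568  0.324  0.189  1.41  -0.012 -3.138]
[[ 0.845  0.535  0.028]
 [ 0.535 -0.845  0.004]
 [ 0.026  0.012 -1.   ]]
```

```bash
python3 inch.py '0 0 0 0.15;0 0 0 0.15;0 0 0 0.15;0 0 0 0.15;0 0 0 0.15;0 0 0 0.15;0 0 0 0.15;0 0 0 0.15' >/dev/null;python3 inch.py '0 0 0 0.15;0 0 0 0.15;0 0 0 0.15;0 0 0 0.15;0 0 0 0.15;0 0 0 0.15;0 0 0 0.15;0 0 0 0.15' >/dev/null;python3 inch.py '0 0 0 0.15;0 0 0 0.15;0 0 0 0.15;0 0 0 0.15;0 0 0 0.15;0 0 0 0.15;0 0 0 0.15;0 0 0 0.15' >/dev/null
python3 inch.py '0 0 0 0.035;-40 4 0 0;-38 4 0 0;0 0 0 0;0 0 0 0'
python3 - <<'E'
from h import *
np.set_printoptions(precision=3,suppress=True)
print(r.state()["joints"]);print(Rt())
w=r.read_camera("wrist");np.savez("w3.npz",**w)
f=w["frame"][:,:,::-1]
a,b=proj(w,[617,318,142]),proj(w,[521,312,142]);print(a,b)
c=((a+b)/2).astype(int);x,y=max(c[0]-100,0),max(c[1]-75,0);print(x,y)
cv2.imwrite("pics/w3c.png",cv2.resize(f[y:y+150,x:x+200],None,fx=4,fy=4,interpolation=cv2.INTER_CUBIC))
E
```

```text
clock: 11.0
position: [571.8, 321.0, 341.0]
eef_rot: [0.014, -0.034, 0.999, 0.001]
force: [-0.2, -0.3, 0.5]
finger_gap: 1.001
finger_force: 0.0
[ 0.517  0.47   0.42   1.496 -0.012  0.45 ]
[[-0.997 -0.067  0.027]
 [-0.067  0.998  0.002]
 [-0.027  0.    -1.   ]]
[246.921 201.626] [246.805 117.176]
146 84
```

View pics/w3c.png

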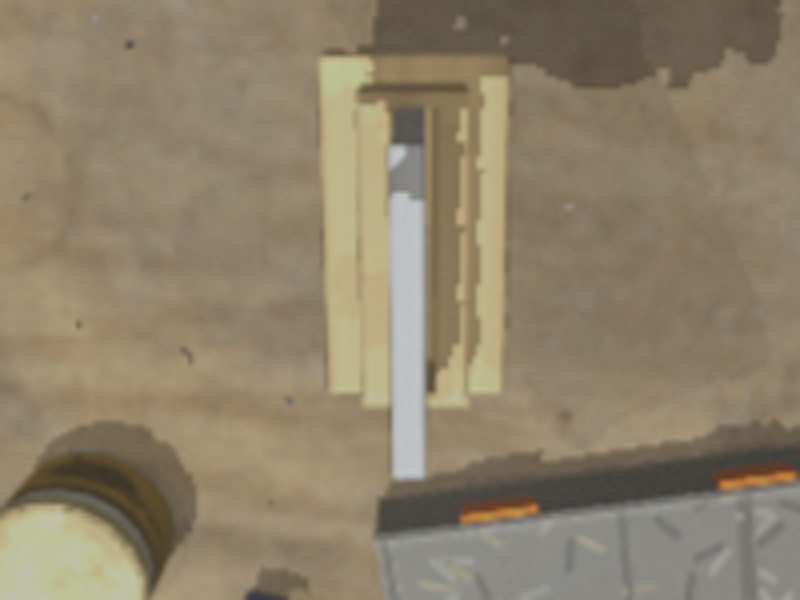

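The rail runs straight from the near end (407,145) to the far end (409,479) in the crop. The tin and parts box are clear of it.

```bash
python3 - <<'E'
from h import *
np.set_printoptions(precision=2,suppress=True)
w=np.load("w3.npz");w2=np.load("w2.npz");f=lambda x,y:(146+(x+.5)/4-.5,84+(y+.5)/4-.5);g=lambda x,y:(60+(x+.5)/4-.5,44+(y+.5)/4-.5)
F=plane(w,*f(409,479),142);N=plane(w,*f(407,145),142);print(F,N,(F+N)/2,np.arctan2(*(F-N)[1::-1]))
a=tri([ray(w2,*g(415,118)),ray(w,*f(409,479))]);b=tri([ray(w2,*g(386,466)),ray(w,*f(407,145))]);print(a,b)
s=r.state();d=(F+N)/2-s["position"];print(Rt().T@d, s["position"])
E
```

```text
[619.12 319.25 142.  ] [523.75 312.77 142.  ] [571.44 316.01 142.  ] 0.06778048152380257
(array([619.03, 319.22, 142.18]), [0.032753169287999914, 0.032753169288149704]) (array([523.82, 312.68, 140.74]), [0.10602906745297114, 0.10602906745306556])
[  5.3   -5.26 199.63] [570.88 321.15 341.7 ]
```

```bash
python3 inch.py '3 -3 40 0;3 -2 45 0;0 0 45 0;0 0 40 0;0 0 30 0;0 0 14 0;0 0 0 0;0 0 0 0'; python3 -c "
from h import *
s=r.state();print(Rt().T@(np.array([571.4,316,128])-s['position']))"
```

```text
clock: 11.85
position: [570.8, 317.5, 129.3]
eef_rot: [0.015, -0.035, 0.999, 0.001]
force: [0.6, 0.6, 1.6]
finger_gap: 1.003
finger_force: 0.0
[-0.44996767 -1.56760855  1.33399712]
```

```bash
python3 inch.py '0 -1.5 0 0;0 0 0 0;0 0 0 0;0 0 0 0;0 0 0 0;0 0 0 0;0 0 0 0;0 0 0 0' 0.0 50; python3 -c "
from h import *
s=r.state();print(s['position'],s['force'],s['moment'])"
```

```text
clock: 12.65
position: [571.4, 316.4, 128.4]
eef_rot: [0.015, -0.036, 0.999, 0.001]
force: [1.1, 0.6, 3.5]
finger_gap: 0.108
finger_force: 49.2
[571.43660587 316.39791983 128.44681354] [1.11817413 0.64503357 3.47152339] [-0.06776444  0.01637378  0.03222755]
```

The panel is held (gap about 9 mm). Lift it straight up and carry it to above the slot.

```bash
python3 inch.py '-0.3 0 -10 0;-0.5 0 -20 0;-0.5 0 -20 0;-0.8 0 -30 0;-1 0 -40 0;-1 0 -40 0;0 0 0 0'; python3 inch.py '-2 -20 0 0;-5 -45 0 0;-5 -45 0 0;-5 -45 0 0;-5 -45 0 0;-5 -45 0 0;-5 -45 0 0;-4 -45 0 -0.013'; python3 inch.py '-1 -20 0 0;0 -8 0 0;0 0 0 0;0 0 0 0;0 0 0 0'; python3 - <<'E'
from h import *
np.set_printoptions(precision=3,suppress=True)
s=r.state();print(s["joints"],s["position"]);print(Rt())
print(Rt().T@(np.array([632.6,-43.6,s["position"][2]])-s["position"]))
w=r.read_camera("wrist");np.savez("w4.npz",**w)
cv2.imwrite("pics/w4.png",cv2.resize(w["frame"][:,:,::-1],(800,600),interpolation=cv2.INTER_CUBIC))
E
```

```text
clock: 13.35
position: [572.9, 317.3, 295.2]
eef_rot: [0.019, -0.036, 0.999, 0.004]
force: [0.9, 0.6, -1.4]
finger_gap: 0.105
finger_force: 48.9
clock: 14.15
position: [629.2, -18.2, 287.0]
eef_rot: [0.013, -0.042, 0.999, 0.001]
force: [0.8, 0.1, -1.3]
finger_gap: 0.107
finger_force: 49.0
clock: 14.65
position: [633.5, -41.9, 288.6]
eef_rot: [0.014, -0.043, 0.999, 0.001]
force: [0.0, 0.6, -0.8]
finger_gap: 0.111
finger_force: 49.1
[-0.069  0.424  0.21   1.33   0.006 -0.155] [633.509 -41.903 288.623]
[[-0.996 -0.086  0.028]
 [-0.086  0.996  0.004]
 [-0.028  0.001 -1.   ]]
[ 1.052 -1.612 -0.032]
```

View pics/w4.png

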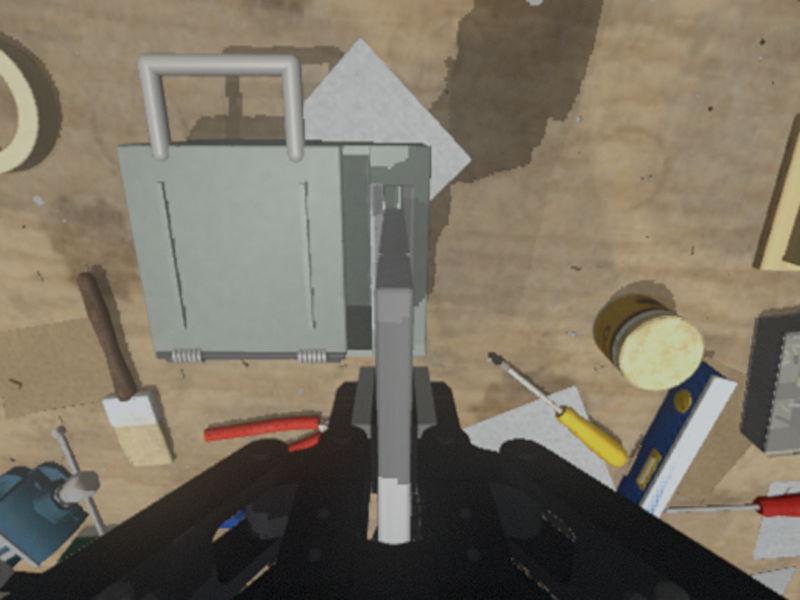

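The picture shows the held panel over the slot. The slot's near end and lips are at about x 372–412, y 187, and the panel's near edge runs from x 375 to 412 at y 290. I'll check the predicted projections against that.

```bash
python3 - <<'E'
from h import *
np.set_printoptions(precision=1,suppress=True)
w=np.load("w4.npz");k=1.5625
u=np.array([np.cos(.08),np.sin(.08),0]);v=np.array([-u[1],u[0],0]);m=np.array([632.6,-43.6,0])
z=lambda h:np.array([0,0,h])
print("slot near end L/R inner z100",proj(w,m-50*u+6.5*v+z(100))*k,proj(w,m-50*u-6.5*v+z(100))*k)
p=np.array([633.5,-41.9,0]);u=np.array([.9963,.086,0]);v=np.array([-.086,.9963,0])
for h,q,ty in((302,48,5),(180,48,5),(172,44,3)):print(h,proj(w,p-q*u+ty*v+z(h))*k,proj(w,p-q*u-ty*v+z(h))*k)
g=cv2.cvtColor(w["frame"],cv2.COLOR_RGB2GRAY)
for row in (119,122,125,128,186,200):print(row,g[row,225:285].tolist())
E
```

```text
slot near end L/R inner z100 [401.4 184.7] [381.6 184.6]
302 [414.9 285.2] [375.1 285.2]
180 [403.9 208.6] [383.8 208.6]
172 [399.6 213.9] [388.  213.9]
119 [106, 106, 104, 105, 105, 103, 104, 104, 103, 104, 111, 115, 140, 134, 120, 115, 113, 116, 117, 122, 99, 94, 101, 102, 102, 103, 102, 103, 107, 115, 141, 116, 95, 103, 108, 110, 106, 105, 107, 107, 110, 114, 112, 111, 112, 113, 113, 113, 111, 106, 155, 170, 171, 171, 170, 171, 174, 173, 164, 133]
122 [106, 105, 106, 105, 105, 103, 105, 104, 104, 104, 112, 116, 133, 132, 118, 112, 114, 111, 113, 117, 97, 100, 105, 106, 105, 105, 104, 106, 111, 118, 155, 130, 100, 108, 111, 112, 110, 113, 122, 121, 115, 112, 111, 112, 112, 113, 113, 113, 112, 110, 156, 171, 172, 171, 170, 161, 134, 104, 91, 92]
125 [105, 105, 104, 105, 104, 104, 105, 103, 104, 106, 111, 117, 134, 132, 118, 111, 112, 113, 113, 122, 112, 105, 106, 104, 105, 106, 106, 112, 114, 119, 155, 129, 100, 107, 112, 111, 112, 113, 122, 122, 114, 111, 111, 113, 112, 112, 113, 111, 110, 110, 161, 178, 165, 136, 104, 91, 91, 92, 93, 93]
128 [103, 105, 103, 104, 103, 103, 103, 103, 103, 110, 114, 115, 138, 134, 118, 113, 111, 111, 111, 120, 131, 118, 108, 107, 106, 107, 106, 113, 115, 119, 156, 130, 97, 99, 104, 103, 103, 104, 112, 111, 103, 100, 101, 109, 111, 108, 111, 109, 107, 103, 115, 103, 92, 93, 95, 95, 94, 93, 92, 90]
186 [100, 100, 98, 99, 99, 100, 98, 97, 95, 97, 99, 105, 129, 162, 138, 114, 120, 127, 130, 131, 131, 131, 132, 131, 131, 131, 131, 132, 132, 131, 132, 133, 133, 133, 133, 133, 131, 127, 116, 99, 95, 98, 98, 98, 98, 98, 99, 92, 85, 88, 88, 90, 113, 123, 125, 124, 125, 128, 128, 128]
200 [73, 72, 73, 72, 70, 71, 71, 73, 73, 72, 72, 68, 90, 168, 153, 125, 124, 133, 138, 140, 139, 140, 140, 140, 140, 140, 142, 141, 141, 141, 141, 143, 143, 143, 142, 143, 140, 125, 114, 115, 137, 147, 145, 146, 145, 146, 142, 127, 128, 133, 133, 130, 128, 127, 126, 127, 125, 124, 125, 127]
```

The predictions agree with the picture (slot inner edges at px 245–257, centre 251). A shift of about −1.2 in y and −1 in x is needed, then I descend in stages watching force.

```bash
python3 inch.py '1 -1.2 0 0.004;0.8 0 28 0;0.8 0 28 0;0 0 0 0;0 0 0 0'; python3 - <<'E'
from h import *
s=r.state();print(Rt().T@(np.array([632.6,-43.2,s["position"][2]])-s["position"]),s["position"])
E
```

```text
clock: 15.2
position: [632.6, -44.1, 232.9]
eef_rot: [0.014, -0.041, 0.999, 0.001]
force: [-0.2, -0.8, -0.7]
finger_gap: 0.107
finger_force: 49.0
[-0.07078849  0.86926847  0.00293223] [632.59991801 -44.07215095 232.873459  ]
```

```bash
python3 inch.py '0.3 0.5 10 0;0.3 0 10 0;0.3 0 10 0;0 0 0 0'; python3 inch.py '0.3 0 10 0;0.3 0 10 0;0 0 0 0'
```

```text
clock: 15.6
position: [631.8, -44.0, 200.9]
eef_rot: [0.013, -0.04, 0.999, 0.001]
force: [-1.0, 0.6, -1.5]
finger_gap: 0.107
finger_force: 49.1
clock: 15.9
position: [631.6, -44.0, 180.7]
eef_rot: [0.013, -0.04, 0.999, 0.001]
force: [-1.1, 1.2, -1.5]
finger_gap: 0.107
finger_force: 49.1
```

```bash
python3 inch.py '0.3 0 12 0;0.3 0 12 0;0.2 0 8 0;0 0 0 0'; python3 inch.py '0 0 5 0;0 0 3 0;0 0 2 0;0 0 0 0'
```

```text
clock: 16.3
position: [631.7, -43.9, 148.7]
eef_rot: [0.013, -0.04, 0.999, 0.001]
force: [0.2, -0.7, -1.3]
finger_gap: 0.113
finger_force: 49.1
clock: 16.7
position: [633.6, -44.0, 141.5]
eef_rot: [0.015, -0.04, 0.999, 0.001]
force: [-1.5, -0.4, 1.5]
finger_gap: 0.106
finger_force: 49.5
```

```bash
python3 inch.py '0 0 1 0;0 0 1 0;0 0 0 0'; python3 inch.py '0 0 0 0;0 0 0 0;0 0 0 0' 0.35; python3 inch.py '0 0 -10 0;0 0 -30 0;0 0 -45 0;0 0 -45 0;0 0 0 0;0 0 0 0'
```

```text
clock: 17.0
position: [633.7, -44.0, 141.4]
eef_rot: [0.016, -0.04, 0.999, 0.001]
force: [-5.1, 0.2, 11.4]
finger_gap: 0.109
finger_force: 51.3
clock: 17.3
position: [633.5, -44.0, 138.6]
eef_rot: [0.014, -0.04, 0.999, 0.001]
force: [-0.2, -1.5, -0.0]
finger_gap: 0.353
finger_force: 0.0
clock: 17.9
position: [630.7, -44.5, 270.9]
eef_rot: [0.017, -0.04, 0.999, 0.001]
force: [0.0, 0.3, -0.6]
finger_gap: 0.348
finger_force: 0.0
```

The panel bottomed firmly (11 N at TCP 141.4), is released and I'm clear of it. Next I go to above the bar with a quarter turn and look.

```bash
python3 inch.py '20 -18 0 0;33 -29 0 0;33 -29 0 0;32 -28 0 0;0 0 0 0.15;0 0 0 0.15;0 0 0 0.15;0 0 0 0.15' 0.5 >/dev/null; python3 inch.py '0 0 0 0.15;0 0 0 0.15;0 0 0 0.15;0 0 0 0.15;0 0 0 0.15;0 0 0 0.15;0 0 0 0.07;0 0 0 0'
python3 - <<'E'
from h import *
np.set_printoptions(precision=3,suppress=True)
s=r.state();print(s["joints"]);print(Rt())
w=r.read_camera("wrist");np.savez("w5.npz",**w);t=r.read_camera("top");np.savez("t5.npz",**t)
print(proj(w,[521.5,-157.2,105]),proj(w,[632.6,-43.6,155]),proj(w,[518,-113,105]),proj(w,[525,-201,105]))
cv2.imwrite("pics/w5.png",cv2.resize(w["frame"][:,:,::-1],(800,600),interpolation=cv2.INTER_CUBIC))
E
```

```text
clock: 19.5
position: [519.5, -157.2, 263.6]
eef_rot: [0.008, 0.678, 0.735, 0.01]
force: [0.5, -0.4, 1.3]
finger_gap: 0.503
finger_force: 0.0
[-0.3    0.268 -0.088  1.192  0.012  1.189]
[[-0.082  0.996  0.026]
 [ 0.997  0.081  0.004]
 [ 0.002  0.026 -1.   ]]
[250.822 177.864] [415.318  58.305] [250.867 132.712] [250.812 218.658]
```

View pics/w5.png

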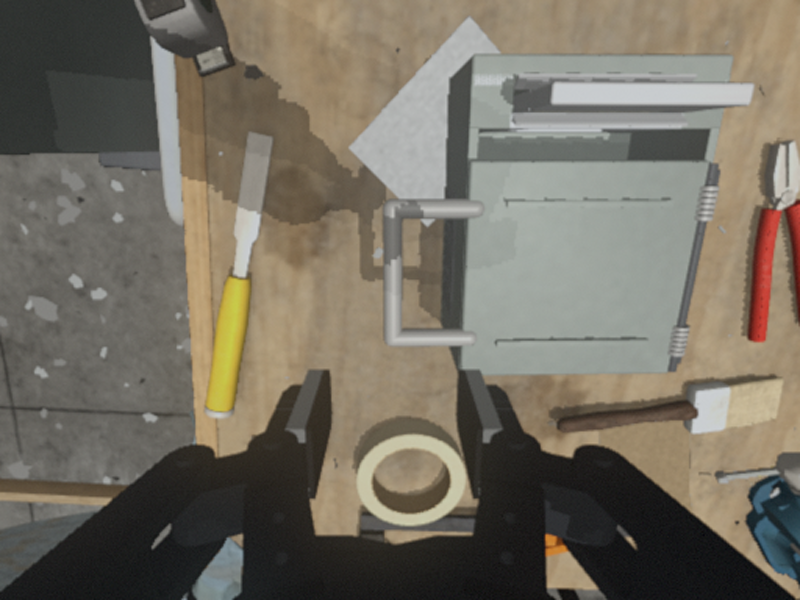

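The panel stands fully home in the slot (top strip at (652,94), predicted (649,91) for 155 mm). The bar is at x≈393, from y 209 to 338.

```bash
python3 - <<'E'
from h import *
np.set_printoptions(precision=2,suppress=True)
w=np.load("w5.npz");w1=np.load("w1.npz");w4=np.load("w4.npz");t=np.load("t5.npz")
def edges(n,w,seg):  # along a scan line of points, print gray profile
    g=cv2.cvtColor(w["frame"],cv2.COLOR_RGB2GRAY);print(n,[int(v) for v in seg(g)])
edges("w5 row175 238-266",w,lambda g:g[175,238:266])
edges("w1 col288 208-228",w1,lambda g:g[208:228,288])
edges("w4 col141 30-54",w4,lambda g:g[30:54,141])
f=lambda x,y:((x+.5)/1.5625-.5,(y+.5)/1.5625-.5)
a=plane(w,*f(393,209),105);b=plane(w,*f(393,338),105);print(a,b,(a+b)/2)
for A,B in(((552,94),(751,94)),):
    a=plane(w,*f(*A),155);b=plane(w,*f(*B),155);print("panel top",a,b,np.linalg.norm(a-b))
E
```

```text
w5 row175 238-266 [102, 100, 101, 101, 101, 103, 103, 102, 121, 137, 149, 159, 171, 184, 182, 169, 156, 147, 132, 103, 93, 92, 94, 92, 92, 93, 94, 92]
w1 col288 208-228 [136, 136, 135, 134, 132, 119, 105, 118, 138, 153, 178, 191, 180, 167, 152, 128, 123, 125, 129, 132]
w4 col141 30-54 [134, 134, 133, 132, 127, 133, 148, 158, 166, 172, 180, 184, 179, 166, 154, 146, 133, 115, 112, 130, 140, 140, 139, 139]
[ 518.51 -113.78  105.  ] [ 525.32 -198.14  105.  ] [ 521.92 -155.96  105.  ]
panel top [586.87 -48.56 155.  ] [681.54 -40.64 155.  ] 94.99767039468676
```

```bash
python3 - <<'E'
from h import *
np.set_printoptions(precision=2,suppress=True)
w=np.load("w5.npz");w1=np.load("w1.npz");w4=np.load("w4.npz")
u=np.array([np.cos(.08),np.sin(.08),0])
for z in(99,102,105,108):print(z,[float(round(u@plane(c,*p,z),2)) for c,p in((w,(251.2,175)),(w1,(288,218.9)),(w4,(141,40.9)))])
s=r.state();R=Rt();u_=0
for tz in(103,):
    print(R.T@(np.array([521.9,-156.5,tz])-s["position"]),s["position"])
print("t",u@np.array([521.9,-156.5,0]))
E
```

```text
99 [507.78, 503.4, 506.25]
102 [507.71, 504.71, 506.6]
105 [507.64, 506.02, 506.96]
108 [507.57, 507.34, 507.31]
[  0.37  -2.13 161.09] [ 519.77 -157.31  264.09]
t 507.72416091316154
```

Three views agree on the bar at 105–108 mm height. I'll descend and close gently.

```bash
python3 inch.py '0 -2 40 0;0 0 45 0;0 0 40 0;0 0 25 0;0 0 10 0;0 0 0 0;0 0 0 0'; python3 inch.py '0 0 0 0;0 0 0 0;0 0 0 0;0 0 0 0;0 0 0 0;0 0 0 0' 0.0 35
```

```text
clock: 20.3
position: [523.9, -157.4, 106.3]
eef_rot: [0.01, 0.678, 0.735, 0.011]
force: [0.8, 0.3, 0.3]
finger_gap: 0.501
finger_force: 0.0
clock: 20.9
position: [522.7, -157.7, 106.4]
eef_rot: [0.01, 0.678, 0.735, 0.011]
force: [-3.6, -1.7, 5.3]
finger_gap: 0.124
finger_force: 34.2
```

```bash
python3 inch.py '0 0.5 -9.9 0;0 1 -9.9 0;0 1.6 -9.9 0;0 2.1 -9.8 0;0 0 0 0'; cat > a.py <<'E'
from h import *
s=r.state();d=s["position"]-np.array([522.7,-157.7,106.4]);x=d[0]*np.cos(.08)+d[1]*np.sin(.08);z=d[2]
print("bar dx,dz",round(x,1),round(z,1),"angle",round(float(np.degrees(np.arctan2(z,190-x))),1),"R",round(float(np.hypot(z,190-x)),1),"F",np.round(s["force"],1),"lat",round(-d[0]*np.sin(.08)+d[1]*np.cos(.08),1))
E
python3 a.py
```

```text
clock: 21.4
position: [526.6, -157.3, 146.4]
eef_rot: [0.01, 0.678, 0.735, 0.01]
force: [-3.7, -3.8, -1.8]
finger_gap: 0.124
finger_force: 34.4
bar dx,dz 3.9 40.0 angle 12.1 R 190.3 F [-3.7 -3.8 -1.8] lat 0.1
```

Tracking well. Continue.

```bash
python3 inch.py '0 2.6 -9.7 0;0 3.1 -9.5 0;0 3.6 -9.4 0;0 4 -9.2 0;0 0 0 0'; python3 a.py; python3 inch.py '0 4.5 -9 0;0 5 -8.7 0;0 5.4 -8.5 0;0 5.8 -8.2 0;0 6.3 -7.9 0;0 0 0 0'; python3 a.py
```

```text
clock: 21.9
position: [538.3, -156.3, 184.7]
eef_rot: [0.009, 0.678, 0.735, 0.01]
force: [-5.8, -4.6, 1.1]
finger_gap: 0.121
finger_force: 34.4
bar dx,dz 15.6 78.3 angle 24.2 R 191.1 F [-5.8 -4.6  1.1] lat 0.1
clock: 22.5
position: [563.4, -154.3, 228.3]
eef_rot: [0.009, 0.678, 0.735, 0.01]
force: [-7.9, -2.6, 4.4]
finger_gap: 0.118
finger_force: 34.5
bar dx,dz 40.8 121.9 angle 39.2 R 192.6 F [-7.9 -2.6  4.4] lat 0.2
```

```bash
python3 inch.py '0 6.7 -7.6 0;0 7 -7.2 0;0 7.4 -6.8 0;0 7.7 -6.5 0;0 0 0 0;0 0 0 0'; python3 a.py
```

```text
clock: 23.1
position: [590.9, -152.0, 257.8]
eef_rot: [0.009, 0.678, 0.735, 0.01]
force: [-9.5, -3.3, 9.9]
finger_gap: 0.12
finger_force: 35.1
bar dx,dz 68.5 151.4 angle 51.3 R 194.2 F [-9.5 -3.3  9.9] lat 0.2
```

```bash
python3 inch.py '0 7.2 -6.8 0;0 7.6 -6.5 0;0 7.9 -6.2 0;0 0 0 0;0 0 0 0'; python3 a.py; python3 - <<'E'
from h import *
w=r.read_camera("top");np.savez("t6.npz",**w);s=r.read_camera("scene");np.savez("s6.npz",**s);q=r.read_camera("wrist")
f=lambda c,x,y:cv2.resize(c["frame"][y:y+105,x:x+140,::-1],(400,300),interpolation=cv2.INTER_CUBIC)
g=cv2.resize(q["frame"][:,:,::-1],(400,300))
cv2.imwrite("pics/t6.png",np.vstack([np.hstack([f(w,220,105),f(s,190,105)]),np.hstack([g,f(s,100,200)])]))
E
```

```text
clock: 23.6
position: [615.1, -150.0, 276.1]
eef_rot: [0.01, 0.678, 0.735, 0.011]
force: [-1.7, -3.2, 2.3]
finger_gap: 0.127
finger_force: 35.0
bar dx,dz 92.7 169.7 angle 60.2 R 195.6 F [-1.7 -3.2  2.3] lat 0.3
```

View pics/t6.png

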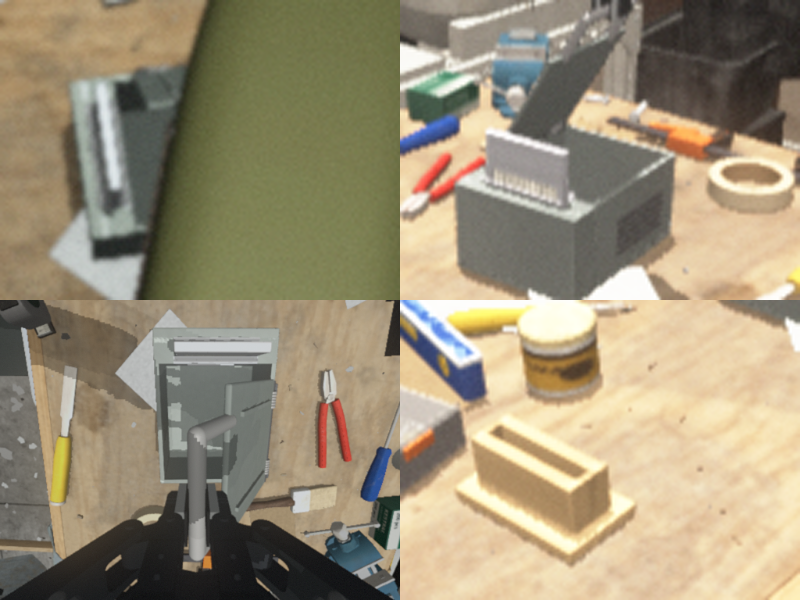

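The hatch is clearly open around 60°, the panel is home, and the stand is empty. The plate's left front corner is at scene crop (625,32) and wrist quarter (225,386). I'll work out the true angle from those.

```bash
python3 - <<'E'
from h import *
np.set_printoptions(precision=1,suppress=True)
s=np.load("s6.npz");w=r.read_camera("wrist");np.savez("w6.npz",**w)
a=np.array([561.9,-81.5,0]);b=np.array([702.4,-72.8,0]);u=np.array([np.cos(.08),np.sin(.08),0]);n=np.array([-u[1],u[0],0])
# hinge: 190 behind bar
h=np.array([521.9,-156.2,105])+190*u;print("hinge",h)
for nm,c,p in(("scene",s,(190+225/2.857,105+32/2.857)),("wrist",w,(225/.78125,86/.78125)),("wrist bar corner",w,(193/.78125,135/.78125))):
    o,d=ray(c,*p);lat=n@(a if "bar" not in nm else h+n*47);q=o+d*(lat-n@o)/(n@d);x=-(q-h)@u;z=q[2]-h[2];print(nm,q,"angle",np.degrees(np.arctan2(z,x)),"R",np.hypot(x,z))
E
```

```text
hinge [ 711.3 -141.   105. ]
scene [548.5 -82.6 274. ] angle 46.98225012046476 R 231.08277380637506
wrist [623.9 -76.5 266.5] angle 63.084060728585314 R 181.13959822252517
wrist bar corner [ 607.4 -102.2  282.7] angle 60.521632561639166 R 204.09425544575896
```

```bash
python3 inch.py '0 -4 2.5 0;0 -8.6 5.2 0;0 -8.4 5.6 0;0 -8 6.1 0;0 -7.7 6.5 0;0 -7 6.5 0;0 0 0 0;0 0 0 0'; python3 a.py
```

```text
clock: 24.6
position: [572.7, -153.3, 241.6]
eef_rot: [0.01, 0.678, 0.735, 0.011]
force: [2.0, -3.4, -0.4]
finger_gap: 0.126
finger_force: 35.2
bar dx,dz 50.2 135.2 angle 44.0 R 194.5 F [ 2.  -3.4 -0.4] lat 0.4
```

The growing radius matches the bar rolling on a pad (about 6 mm·θ), so the true angle is about 43°. One small step down, then hold.

```bash
python3 inch.py '0 -1.8 2 0;0 0 0 0;0 0 0 0;0 0 0 0;0 0 0 0;0 0 0 0'; python3 a.py; python3 - <<'E'
from h import *
np.set_printoptions(precision=1,suppress=True)
w=r.read_camera("wrist");s=r.read_camera("scene");u=np.array([np.cos(.08),np.sin(.08),0]);n=np.array([-u[1],u[0],0]);h=np.array([521.9,-156.2,105])+190*u
# predicted bar left end px for angles, and bright profile across bar
for a in(38,40,42,44,46):
    t=np.radians(a);p=h-190*np.cos(t)*u+np.array([0,0,190*np.sin(t)]);print(a,"wrist bar",proj(w,p+n*35),proj(w,p+n*25))
g=cv2.cvtColor(w["frame"],cv2.COLOR_RGB2GRAY);y=int(proj(w,h-190*np.cos(.733)*u+np.array([0,0,190*np.sin(.733)])+n*30)[1]);print(y,g[y,225:285].tolist())
E
```

```text
clock: 25.2
position: [570.9, -153.5, 239.6]
eef_rot: [0.01, 0.678, 0.735, 0.011]
force: [1.3, -3.2, 0.3]
finger_gap: 0.119
finger_force: 35.2
bar dx,dz 48.4 133.2 angle 43.2 R 194.4 F [ 1.3 -3.2  0.3] lat 0.3
38 wrist bar [235.4 183.7] [235.7 202.2]
40 wrist bar [243.7 186.6] [243.8 205.7]
42 wrist bar [252.9 189.7] [252.8 209.4]
44 wrist bar [263.1 192.9] [262.8 213.1]
46 wrist bar [274.3 196.2] [273.8 217. ]
199 [144, 142, 139, 138, 116, 101, 103, 102, 102, 103, 102, 100, 104, 103, 94, 92, 98, 104, 105, 110, 113, 115, 116, 117, 117, 120, 120, 120, 120, 118, 117, 118, 115, 113, 110, 109, 105, 97, 94, 122, 164, 176, 176, 175, 174, 156, 146, 146, 144, 145, 147, 167, 175, 174, 173, 173, 174, 175, 174, 173]
```

The bar's profile is centred at px ~252, which means 42°. Everything is still, so I'll hand in.

```bash
python3 -c "
from bench import r
print(r.job_done())"
```

```text
the job is handed in; nothing more can be done
None
```

The job is handed in at about 25 s: the filter panel is released and fully down in the slot, and the hatch went to about 60° and came back. The fingers are holding it still at about 42° by the wrist camera, and I never touched the tape measure, masking tape or wax tin.

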